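# Wedge the loose carton in its holder and hold it flush

## Robot

A 6-joint arm with a two-finger parallel gripper is mounted at the origin on a cart in front of the work surface, level with it; the furniture and walls round the work are solid. World frame = base frame: x ahead of the robot, y to its left, z up, the work surface at z = 0. Lengths are in mm, angles in rad, forces in N, time in s.
With the tool pointing down it reaches from about 300 to 775 mm from the base axis. Payload 14.6 kg.
Tool frame: the origin (TCP) lies between the finger pads; the fingertips stand 25 mm ahead of it and the grasp point (between the pads) lies 6 mm ahead of it; z points along the fingers, x is the direction in which the jaws open and shut, and the axes are right-handed (so a half turn about z gives the same grasp; the last joint's range is limited). The gripper opens to 94 mm and grips with 3 to 60 N. Pads are 16 mm wide; open, the fingers measure 119 mm over their backs; the gripper's body (75 mm by 177 mm) begins 78 mm behind the grasp point.
Start: joints at [1.15, 0.3, 1.521, -0, 1.321, -0.067], TCP at [190.553, 515.926, 230.446] pointing down, gripper open.
Joint ranges: [-3.03, 3.03], [-0.79, 2.21], [0.23, 2.52], [-1.04, 4.18], [0, 3.07], [-2.55, 2.55]. Speed limits (rad/s): [2.22, 2.22, 2.57, 3.14, 3.14, 3.14].

## Interface

Orientations are given as [roll, pitch, yaw] about the fixed x, y, z axes, in that order (R = Rz(yaw) Ry(pitch) Rx(roll)).
In Python, from cell import manip gives the robot as it stands.
- The arm moves only by the tool apply_moves, never from a script. Its argument "series" is a list of rows, each a list of 3 entries, a list of its own where there are three numbers: the shift along the world's x, y, z in cm, then the turn, a rotation vector about the world's x, y, z in rad, then the opening in per cent of the stroke, from 0 (shut) to 100 (fully open). A call has exactly 10 rows; each row is the pose to reach, as a shift and turn from the pose commanded when the call began; what a row does not reach only later rows make up. A row lasts 1/8 s, in which the tool goes at most 62.5 mm and 10.7 degrees, less where a joint would pass 70% of its speed; a pose out of reach is approached as far as the arm can. A call with a gripper value outside its range is refused whole. The fingers move at their own pace and stop on an object; "grip_force" is the grip in N (left out, the last holds). Time passes only in rows, so rows that repeat a pose let the fingers close, or fill a call up. It gives the time, the measured TCP pose, the force and the opening at its end, in the units of the state.
- manip.read_state(): the state, without advancing time (a new reading comes with each control period).
- manip.camera(name): name is "scene" or "top" or "wrist"; returns (picture, depth): 400x640x3 uint8, red, green, blue; 400x640 float32, mm along the optical axis (not along the pixel's ray), 0 where there is no reading.
- manip.camera_info(name): a dict with "intrinsics" (3x3 intrinsics, pixels), "extrinsics" (4x4, takes a point from world to camera coordinates); the wrist camera has in their place "hand_eye" (4x4, takes a point from camera to tool coordinates, whose origin is the TCP and whose axes are the tool frame's). Camera axes: x right, y down, z forward; pixel columns grow to the right and rows downward; lengths in mm; the calibration is good to about 2 mm. A picture is of the moment at which its call begins: read the wrist's pose just before it. camera_info takes no time and is no camera call.
- manip.sign_off(): hands the job in, once; it reports no verdict.
The state is a dict: "clock": time; "joints": joint angles; "qd": joint speeds; "effort": joint torques, N m; "eef_pos": TCP position; "eef_rot": TCP orientation; "wrist_force": force on the tool from outside, world axes, zero at the start; "moment": the same for the moment, N m; "finger_gap": finger opening in mm.
Only numpy, scipy, OpenCV 4.12 (cv2) and the standard library are available. Lean on these libraries where they do the work, as an engineer would, in place of code of your own. Each camera call takes 0.05 s, during which the arm holds its last target.

## Task

The small carton with the teal end is loose in its blue holder on the worktop. Pick up the green spacer by its grip, slide it down to the holder's floor in the gap beside that carton, on a side where there is room for it, and with the spacer push the carton square and flush against the opposite side wall. Finish while still gripping the spacer and keeping the carton firmly pressed to the wall, so that a colleague can strap it in; leave the other carton in its holder and the cup, vial and marker alone.

Things in the scene. Friction and masses are not known exactly. Their poses are not given: they have to be found in the camera images.
- wide_holder: Wide blue open-topped holder, screwed down. Origin: centre of its underside, on the worktop; x along the carton's length, y across (the way the carton is pushed), z up. Outside 133 (x) x 135 (y) x 34 mm high, plus a 20 mm screw tab at each x end; walls and floor 4 mm thick, so the side walls' inner faces are at y = +63.5 and -63.5 mm. Stands left or right of the spacer, yaw up to 0.35 rad
- narrow_holder: Narrow blue holder of the same kind, screwed down; origin as above; outside 125 x 86 x 34 mm, inside 117 x 78 mm; filled by the snug carton, so no gap in it takes the spacer. Leave alone
- loose_carton_center (a point): Centre of the loose carton, white with a teal end, 55 (own x) x 110 (own y) x 30 mm high, about 0.1 kg, on the wide holder's floor. Its long side lies along the holder's x within 0.08 rad, its centre up to 26 mm off the holder's centre line. The wider gap is at least 31 mm and takes the spacer, the other may be too narrow. It slides easily; once flush its centre is 36 mm off the centre line
- loose_carton: The same carton; origin at the centre of its underside
- spacer_center (a point): Centre of the loose green spacer standing upright, 38 mm above its underside. Own x along its length, y across its thickness, z up. Block 90 (x) x 20 (y) x 30 mm high; on it, in the middle, a grip fin 50 (x) x 14 (y) mm that reaches from 30 to 76 mm above the underside: pinch it across y, high enough to keep the fingers above holder and carton. About 0.13 kg
- spacer: The same spacer; origin at the centre of its underside
- snug_carton_center (a point): Centre of the white carton with an orange band, 60 x 105 x 45 mm, lying in the narrow holder. Leave alone
- cup_center (a point): Centre of a sample cup with red lid, 60 mm across, 64 mm high, standing. Leave alone
- vial_center (a point): Centre of a brown vial with blue cap, 32 mm across, 62 mm high, standing. Leave alone
- marker_center (a point): Centre of a black and green marker, 15 x 137 x 18 mm, lying. Leave alone
There are look-alikes about, which are no part of the job. Leave any red look-alike of the wide_holder alone. Of the things that look like the spacer, the smaller one is meant.

How it is judged:
By the outcome, as a careful person would: the job done as asked, in the order asked, and still so for the second after the job is handed in, while the arm keeps its last pose, push and grip.
It also fails if it takes over 45 s, if anything falls off the work surface, if the arm or the gripper's body presses on something with over 40 N, if the wrist force passes 120 N, or if a joint passes its speed limit or range.

## Working session

There is one attempt and no reset: what is moved stays moved. The work goes in short steps, Python scripts to look and compute and a tool call to move; the robot and the scene stay as the last step left them, time stands still between calls to the robot, and variables do not carry over. Pictures are saved under pics/ and viewed, and the job is handed in when it is done.

Besides the shell and the picture viewer there is one more tool, called in YAML: its name, and indented under it one key for each argument. apply_moves: Moves the arm, as the interface text tells. Its arguments: {"type":"object","properties":{"series":{"type":"array","items":{"type":"array"}},"grip_force":{"type":"number"}},"required":["series"]}

```bash
mkdir -p pics; ls
cat > h.py <<'E'
import numpy as np, cv2
from cell import manip
def save(n,im): cv2.imwrite('pics/'+n+'.png',im[:,:,::-1])
E
python3 - <<'E'
from h import *
s=manip.read_state(); print(s)
for n in('scene','top'):
    im,d=manip.camera(n); save(n+'0',im); np.savez(''+n+'0.npz',im=im,d=d)
    print(n,manip.camera_info(n))
print(manip.camera_info('wrist'))
E
```

```text
pics
{'clock': 0.0, 'joints': array([ 1.15039271e+00,  3.00494501e-01,  1.52158691e+00,  2.79029270e-05,
        1.32070313e+00, -6.66298435e-02]), 'qd': array([-0.00098864, -0.00031022, -0.00031884,  0.00126918, -0.00123256,
        0.00077887]), 'effort': array([-7.35697677e-05, -5.31809020e+01, -3.52737021e+01,  7.09070452e-02,
        2.44987925e-02, -3.48850813e-05]), 'eef_pos': array([190.45728091, 515.71865889, 229.87101401]), 'eef_rot': array([-3.14148633e+00,  1.18744549e-03,  1.21701570e+00]), 'wrist_force': array([-0.68541559, -0.01462477,  0.64391954]), 'moment': array([-0.04796973, -0.0031382 , -0.02485083]), 'finger_gap': 93.99059411574773}
scene {'intrinsics': array([[381.49444895,   0.        , 318.10986435],
       [  0.        , 381.49444895, 196.85162083],
       [  0.        ,   0.        ,   1.        ]]), 'extrinsics': array([[ 5.67928107e-01, -8.22837134e-01, -1.99177218e-02,
        -3.18780414e+02],
       [-5.84002860e-01, -3.85794574e-01, -7.14215098e-01,
         4.04260347e+02],
       [ 5.79998555e-01,  4.17254835e-01, -6.99642822e-01,
         5.8311566
[... 448 characters left out ...]
02],
       [ 1.15039365e-01, -3.39964611e-02, -9.92779021e-01,
         9.17089933e+02],
       [ 0.00000000e+00,  0.00000000e+00,  0.00000000e+00,
         1.00000000e+00]])}
{'intrinsics': array([[295.4291954 ,   0.        , 318.29329646],
       [  0.        , 295.4291954 , 199.13347929],
       [  0.        ,   0.        ,   1.        ]]), 'hand_eye': array([[ 9.99997691e-01, -2.13954883e-03, -2.02494445e-04,
        -3.73950272e-01],
       [ 2.12645349e-03,  9.71408136e-01,  2.37406216e-01,
        -6.85716097e+01],
       [-3.11237439e-04, -2.37406098e-01,  9.71410442e-01,
        -1.54098551e+02],
       [ 0.00000000e+00,  0.00000000e+00,  0.00000000e+00,
         1.00000000e+00]])}
```

View pics/scene0.png

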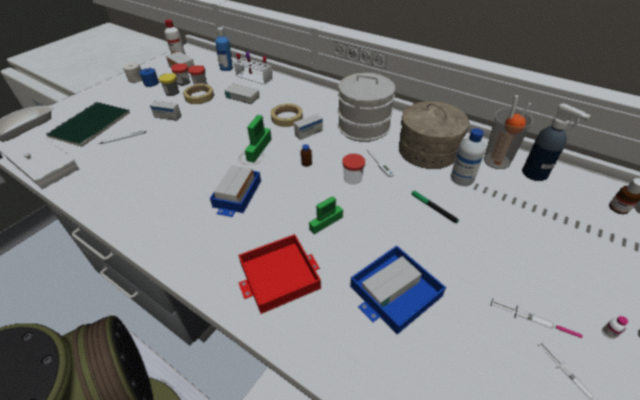

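View pics/top0.png

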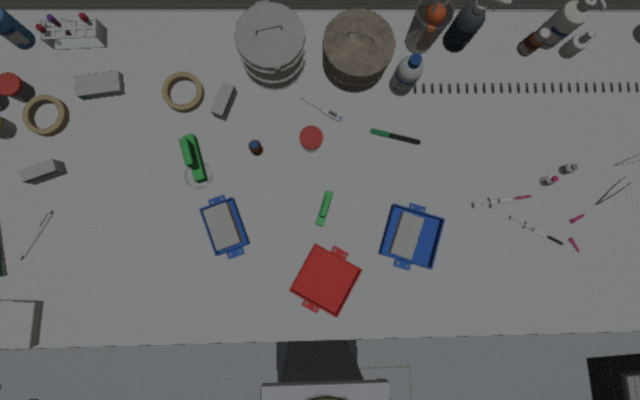

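The top view shows the small green spacer at about (325,208). The wide blue holder is at (412,236), with its carton at (407,234) and the wider gap on the right. The red look-alike is at (326,280), the bigger green one at (193,158) and the narrow holder at (224,226).

```bash
cat >> h.py <<'E'
def ray(n,uv,z,T=None):
    """pixels -> world points on plane z. T: camera->world for wrist"""
    ci=manip.camera_info(n); K=ci['intrinsics']
    if T is None: T=np.linalg.inv(ci['extrinsics'])
    uv=np.atleast_2d(uv).astype(float)
    d=np.c_[(uv[:,0]-K[0,2])/K[0,0],(uv[:,1]-K[1,2])/K[1,1],np.ones(len(uv))]@T[:3,:3].T
    o=T[:3,3]; return o+d*((z-o[2])/d[:,2])[:,None]
def pts(n,uv,dep,T=None):
    ci=manip.camera_info(n); K=ci['intrinsics']
    if T is None: T=np.linalg.inv(ci['extrinsics'])
    d=np.c_[(uv[:,0]-K[0,2])/K[0,0],(uv[:,1]-K[1,2])/K[1,1],np.ones(len(uv))]*dep[:,None]
    return d@T[:3,:3].T+T[:3,3]
def wristT(s):
    from scipy.spatial.transform import Rotation as R
    T=np.eye(4);T[:3,:3]=R.from_euler('xyz',s['eef_rot']).as_matrix();T[:3,3]=s['eef_pos']
    return T@manip.camera_info('wrist')['hand_eye']
def masks(im):
    h=cv2.cvtColor(im,cv2.COLOR_RGB2HSV); H,S,V=[h[...,i].astype(int) for i in range(3)]
    return dict(green=(abs(H-62)<18)&(S>110)&(V>40),blue=(abs(H-112)<14)&(S>110)&(V>40),white=(S<70)&(V>70),teal=(abs(H-90)<9)&(S>60)&(V>40))
def blobs(m,amin=30):
    n,l,st,c=cv2.connectedComponentsWithStats(m.astype(np.uint8)); return [(i,st[i],c[i],l==i) for i in range(1,n) if st[i][4]>=amin]
E
python3 - <<'E'
from h import *
for n in('top','scene'):
    z=np.load(n+'0.npz'); im,d=z['im'],z['d']; M=masks(im)
    for c in('green','blue'):
        for i,st,ce,m in blobs(M[c],80):
            v,u=np.nonzero(m&(d>0)); P=pts(n,np.c_[u,v],d[v,u])
            print(n,c,st,np.round(P.mean(0)),'z',np.round(np.percentile(P[:,2],[2,20,50,80,98])), 'x',np.round(np.percentile(P[:,0],[1,99])),'y',np.round(np.percentile(P[:,1],[1,99])))
im=np.load('top0.npz')['im']; save('top0c',cv2.resize(im[150:330,280:480],None,fx=4,fy=3.3,interpolation=cv2.INTER_CUBIC)[:600])
im=np.load('scene0.npz')['im']; save('scene0c',cv2.resize(im[180:340,290:460],None,fx=3.7,fy=3.7,interpolation=cv2.INTER_CUBIC)[:600])
E
```

```text
top green [180 134  27  48 559] [714. 314.  66.] z [ 30.  40.  45. 102. 105.] x [661. 774.] y [293. 338.]
top green [317 192  15  34 204] [583.  -6.  55.] z [27. 30. 68. 77. 79.] x [545. 626.] y [-25.  11.]
top blue [  0   8  34  39 341] [1047.  757.   81.] z [ 13.  52.  90. 108. 117.] x [1027. 1068.] y [751. 775.]
top blue [409  54  12  14 119] [ 917. -219.  153.] z [144. 153. 154. 156. 157.] x [905. 931.] y [-232. -208.]
top blue [200 195  49  64 646] [540. 234.  17.] z [ 1.  3.  7. 34. 37.] x [469. 622.] y [187. 299.]
top blue [ 380  204   64   66 1851] [ 509. -239.   11.] z [ 1.  4.  6. 24. 36.] x [433. 590.] y [-307. -151.]
scene green [ 64 104  58  37 408] [526. 881.  13.] z [10. 12. 13. 14. 16.] x [427. 612.] y [815. 953.]
scene green [246 116  24  45 613] [705. 310.  52.] z [ 11.  27.  42.  88. 104.] x [660. 769.] y [294. 328.]
scene green [310 197  32  36 608] [579. -11.  41.] z [ 9. 21. 32. 67. 78.] x [542. 622.] y [-27.  11.]
scene blue [216  37  16  33 271] [1042.  765.   83.] z [  9.  56.  92. 114. 126.] x [1025. 1064.] y [753. 791.]
scene blue [140  69  18  17 230] [800. 925.  34.] z [ 6. 19. 37. 49. 51.] x [782. 827.] y [906. 959.]
scene blue [470 129  13  13 130] [ 913. -221.  149.] z [136. 143. 152. 155. 156.] x [905. 928.] y [-233. -208.]
scene blue [210 171  50  46 636] [514. 217.  19.] z [ 2.  7. 20. 31. 36.] x [466. 611.] y [186. 263.]
scene blue [ 351  246   94   87 3049] [ 501. -236.   15.] z [ 3.  5.  8. 29. 36.] x [429. 588.] y [-306. -151.]
```

View pics/top0c.png

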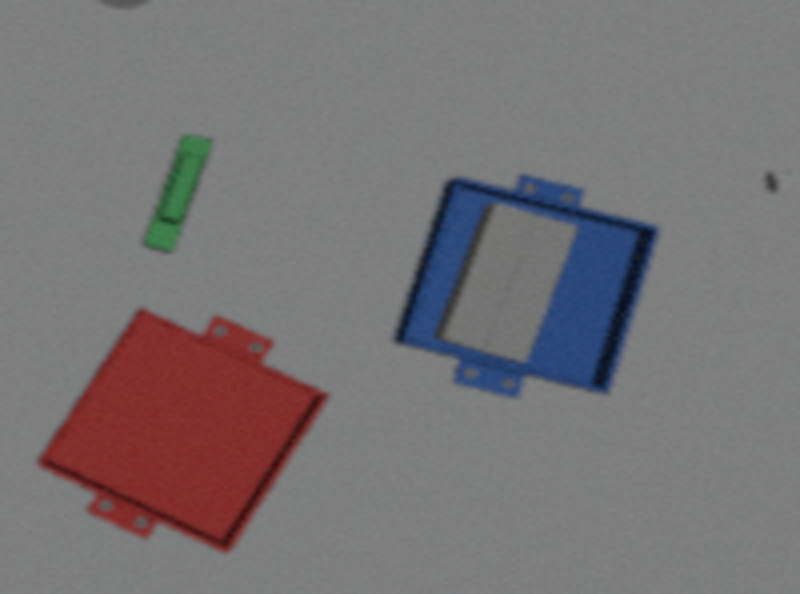

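View pics/scene0c.png

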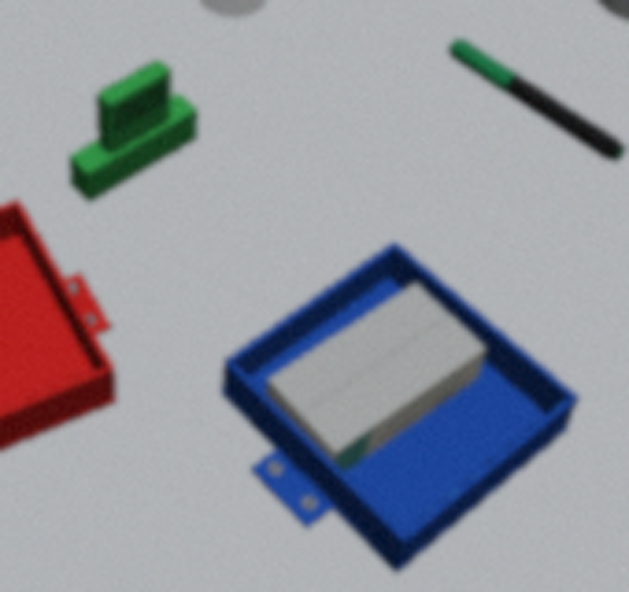

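The holder's wider gap is on its right (−y) side, so the spacer goes there and pushes the carton toward +y. I'll move over the spacer for a wrist view.

apply_moves:
  series:
    - [[3.5,-5.1,0.2],[0,0,0.007],100]
    - [[7,-10.2,0.4],[0,0,0.014],100]
    - [[10.5,-15.3,0.6],[0,0,0.021],100]
    - [[14,-20.4,0.8],[0,0,0.028],100]
    - [[17.5,-25.5,1],[0,0,0.035],100]
    - [[21,-30.6,1.2],[0,0,0.042],100]
    - [[24.5,-35.7,1.4],[0,0,0.049],100]
    - [[28,-40.8,1.6],[0,0,0.056],100]
    - [[31.5,-45.9,1.8],[0,0,0.063],100]
    - [[35,-51,2],[0,0,0.07],100]
  grip_force: 40

```text
clock: 1.35
eef_pos: [541.3, 4.0, 250.4]
eef_rot: [-3.141, -0.0, 1.287]
wrist_force: [0.6, 1.0, -0.1]
finger_gap: 93.9
```

Run:
```python
from h import *
s=manip.read_state(); print(s['clock'],s['eef_pos'],s['eef_rot'],abs(s['qd']).max(),s['joints'])
im,d=manip.camera('wrist'); save('w1',im); np.savez('w1.npz',im=im,d=d,T=wristT(s))
```

```text
1.35 [541.33401042   3.99108778 250.35104073] [-3.14134043e+00 -2.96467786e-05  1.28706274e+00] 0.8204582845895126 [-6.03265334e-02  2.65753122e-01  1.51792267e+00  8.67443392e-05
  1.35815625e+00 -1.34740760e+00]
```

View pics/w1.png

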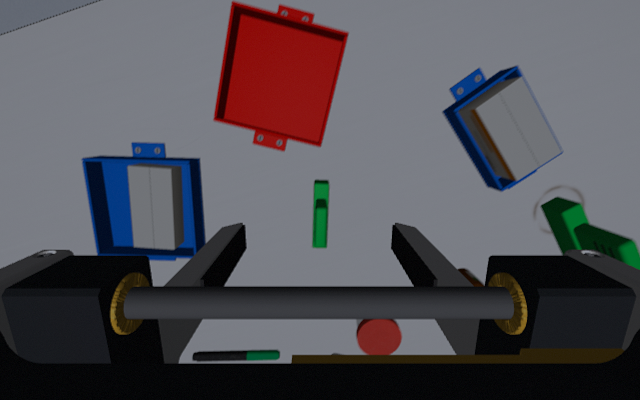

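The wrist view shows the spacer at (320,213), with its fin toward the camera. The wide holder is at (145,205), its wide gap on the left of the picture, which is world −y. The arm was still settling, so I'll shoot again and measure.

Run:
```python
from h import *
manip.camera('scene');manip.camera('scene');
s=manip.read_state(); print(s['clock'],s['eef_pos'],s['eef_rot'],abs(s['qd']).max())
im,d=manip.camera('wrist'); save('w2',im); T=wristT(s); np.savez('w2.npz',im=im,d=d,T=T)
M=masks(im)
for c in('green','blue','white'):
    for i,st,ce,m in blobs(M[c],300):
        v,u=np.nonzero(m&(d>0)); P=pts('wrist',np.c_[u,v],d[v,u],T)
        print(c,st,np.round(P.mean(0)),'z',np.round(np.percentile(P[:,2],[2,20,50,80,98])), 'x',np.round(np.percentile(P[:,0],[1,99])),'y',np.round(np.percentile(P[:,1],[1,99])))
im=np.load('w2.npz')['im']; save('w2c',cv2.resize(im[130:270,70:340],None,fx=2.9,fy=2.9,interpolation=cv2.INTER_CUBIC)[:600])
```

```text
1.5 [541.08571374   3.91025633 249.54224055] [-3.14016072e+00  3.84198888e-04  1.28359590e+00] 0.05939460302378248
green [314 181  16  67 856] [576.  -4.  56.] z [28. 30. 74. 76. 77.] x [542. 624.] y [-25.  14.]
green [563 202  29  48 606] [682. 308.  40.] z [38. 40. 40. 41. 42.] x [660. 723.] y [295. 323.]
green [620 238  20  32 451] [702. 314. 102.] z [ 98. 101. 102. 103. 104.] x [687. 722.] y [306. 322.]
blue [ 444   64   97  126 1796] [544. 217.  24.] z [ 3. 12. 28. 34. 35.] x [476. 620.] y [186. 274.]
blue [451  67  40  35 530] [478. 223.   3.] z [1. 2. 3. 4. 5.] x [464. 493.] y [201. 245.]
blue [  82  143  116  118 4909] [ 502. -239.   13.] z [ 2.  3.  5. 33. 35.] x [429. 589.] y [-306. -149.]
white [     0      0    640    287 132451] [479.  23. -10.] z [-2. -1.  0.  1. 49.] x [-231.  727.] y [-849.  425.]
white [ 128  166   48   84 3476] [ 511. -212.   34.] z [32. 33. 34. 35. 36.] x [457. 567.] y [-251. -174.]
white [149 259  42  28 684] [ 608. -254.    3.] z [-1. -1.  0.  1.  2.] x [589. 630.] y [-281. -214.]
white [ 178  318  190   46 6254] [ 760. -133.   11.] z [ -1.  -0.   0.   1. 338.] x [517. 827.] y [-286.    7.]
white [ 392  318   65   37 1650] [825.  87.  11.] z [ -1.  -0.   0.   1. 338.] x [527. 874.] y [ 32. 129.]
```

View pics/w2c.png

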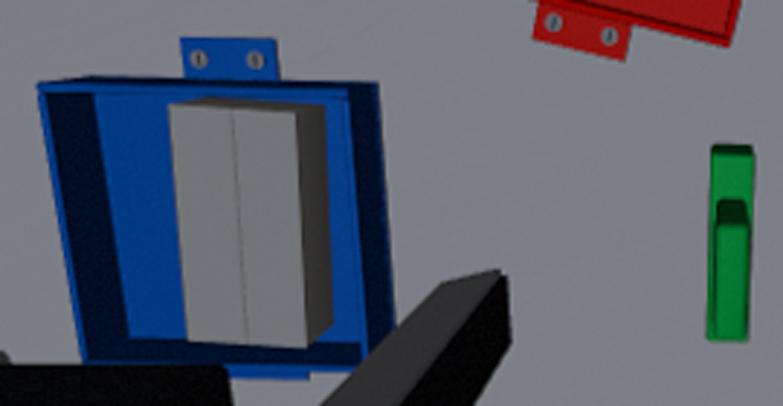

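```bash
cat > meas.py <<'E'
from h import *
def rect(P):
    (c,(w,h),a)=cv2.minAreaRect(P[:,:2].astype(np.float32)); 
    b=cv2.boxPoints(((c),(w,h),a)); e=[b[1]-b[0],b[2]-b[1]]; L=[np.linalg.norm(x) for x in e]
    out=[]
    for x,l in zip(e,L):
        out.append((round(l,1),round(float((np.arctan2(x[1],x[0])+np.pi/2)%np.pi-np.pi/2),3)))
    return np.round(c,1),out
def cloud(n,im,d,T,mask):
    v,u=np.nonzero(mask&(d>0)); return pts(n,np.c_[u,v],d[v,u],T)
def near(P,x,y,r): return P[np.hypot(P[:,0]-x,P[:,1]-y)<r]
def zsel(P,a,b): return P[(P[:,2]>a)&(P[:,2]<b)]
def run(n,im,d,T,sp=(583,-7),ho=(508,-229)):
    M=masks(im); G=near(cloud(n,im,d,T,M['green']),*sp,60); 
    for nm,a,b in(('fin top',72,81),('block top',27,33)):
        Q=zsel(G,a,b)
        if len(Q)>8: print(n,nm,len(Q),round(float(np.median(Q[:,2])),1),rect(Q))
    B=near(cloud(n,im,d,T,M['blue']),*ho,110)
    for nm,a,b in(('rim',31,37.5),('all',-5,40)):
        Q=zsel(B,a,b)
        if len(Q)>8: print(n,nm,len(Q),round(float(np.median(Q[:,2])),1),rect(Q))
    W=zsel(near(cloud(n,im,d,T,M['white']),*ho,85),28,40)
    if len(W)>8: print(n,'carton',len(W),round(float(np.median(W[:,2])),1),rect(W), np.round(W[:,:2].mean(0),1))
E
python3 - <<'E'
from meas import *
for n,f in(('top','top0'),('scene','scene0'),('wrist','w2')):
    z=np.load(f+'.npz'); run(n,z['im'],z['d'],z['T'] if 'T' in z else None)
E
```

```text
top fin top 96 76.1 (array([585.9,  -7.1]), [(np.float32(49.0), -0.33), (np.float32(11.4), 1.241)])
top block top 84 30.6 (array([585.8,  -6.8]), [(np.float32(86.3), -0.311), (np.float32(15.3), 1.26)])
top rim 262 34.3 (array([ 511.2, -228.6]), [(np.float32(132.7), -0.311), (np.float32(133.3), 1.26)])
top all 1845 5.7 (array([ 511.8, -228.7]), [(np.float32(168.3), -0.311), (np.float32(133.3), 1.26)])
top carton 984 34.7 (array([ 507. , -241.9]), [(np.float32(134.3), -0.326), (np.float32(111.1), 1.245)]) [ 512.3 -216.9]
scene fin top 92 76.4 (array([583.3,  -7.8]), [(np.float32(45.6), -0.313), (np.float32(12.1), 1.257)])
scene block top 138 30.7 (array([583. ,  -8.1]), [(np.float32(85.2), -0.293), (np.float32(18.6), 1.278)])
scene rim 501 34.4 (array([ 509.8, -228.4]), [(np.float32(131.9), -0.311), (np.float32(134.4), 1.26)])
scene all 3038 8.4 (array([ 501.3, -225.8]), [(np.float32(151.1), -0.313), (np.float32(134.6), 1.258)])
scene carton 1392 35.2 (array([ 515.8, -226.4]), [(np.float32(124.9), -0.312), (np.float32(89.5), 1.259)]) [ 510.8 -215.8]
wrist fin top 476 75.7 (array([585.8,  -5.8]), [(np.float32(49.4), -0.315), (np.float32(13.9), 1.256)])
wrist block top 344 29.9 (array([585.4,  -6. ]), [(np.float32(88.4), -0.321), (np.float32(18.9), 1.249)])
wrist rim 1131 33.7 (array([ 510.8, -227.2]), [(np.float32(133.1), -0.311), (np.float32(136.0), 1.26)])
wrist all 5099 4.6 (array([ 506.6, -239.4]), [(np.float32(169.8), -0.306), (np.float32(162.3), 1.265)])
wrist carton 3459 34.0 (array([ 512.8, -213.1]), [(np.float32(110.1), -0.362), (np.float32(55.3), 1.209)]) [ 510.9 -212.3]
```

The views agree within 2–3 mm, and heights match the text: fin 76, rim 34, carton top 34.

| Item | Centre (mm) | Yaw (rad) |
|---|---|---|
| Spacer | (585.5, −6.3) | −0.316 |
| Holder | (510.8, −228) | −0.311 |
| Carton | (512.8, −213) | −0.36 |

The carton sits about +15 mm off the centre line, so the −y gap is about 48 mm. Next I'll grasp the fin, with the TCP at z≈63.

apply_moves:
  series:
    - [[2.2,-0.6,-3],[0,0,-0.016],100]
    - [[4.5,-1.2,-7],[0,0,-0.032],100]
    - [[4.5,-1.2,-11],[0,0,-0.032],100]
    - [[4.5,-1.2,-14.5],[0,0,-0.032],100]
    - [[4.5,-1.2,-17],[0,0,-0.032],100]
    - [[4.5,-1.2,-18.7],[0,0,-0.032],100]
    - [[4.5,-1.2,-18.7],[0,0,-0.032],100]
    - [[4.5,-1.2,-18.7],[0,0,-0.032],60]
    - [[4.5,-1.2,-18.7],[0,0,-0.032],40]
    - [[4.5,-1.2,-18.7],[0,0,-0.032],25]
  grip_force: 40

```text
clock: 2.8
eef_pos: [585.8, -6.1, 64.1]
eef_rot: [3.141, -0.0, 1.255]
wrist_force: [0.1, 0.2, -0.6]
finger_gap: 67.3
```

Run:
```python
from meas import *
s=manip.read_state(); print(s)
im,d=manip.camera('wrist'); save('w3',im); np.savez('w3.npz',im=im,d=d,T=wristT(s))
```

```text
{'clock': 2.8, 'joints': array([-7.29335005e-02,  5.61111495e-01,  1.56490050e+00,  4.21717448e-07,
        1.01460849e+00, -1.32787511e+00]), 'qd': array([ 0.00100317,  0.00560145,  0.00111683,  0.00048008, -0.0007186 ,
        0.00055085]), 'effort': array([ 5.63466107e-02, -6.21327353e+01, -2.98991489e+01,  3.25289155e-03,
        8.01192946e-02,  1.50292086e-03]), 'eef_pos': array([585.80006088,  -6.10271766,  64.07463392]), 'eef_rot': array([ 3.14064911e+00, -2.34193304e-04,  1.25494149e+00]), 'wrist_force': array([ 0.05253998,  0.17698355, -0.61829976]), 'moment': array([ 0.011763  , -0.0174152 , -0.01212098]), 'finger_gap': 67.26168862931178}
```

View pics/w3.png

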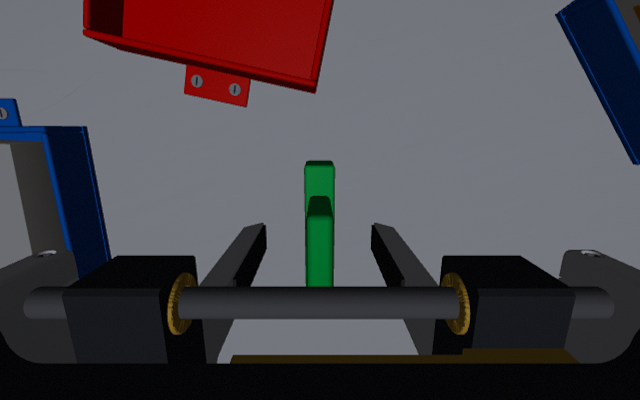

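The fin sits at (319,235), centred between the fingers. Closing now.

apply_moves:
  series:
    - [[0,0,0],[0,0,0],0]
    - [[0,0,0],[0,0,0],0]
    - [[0,0,0],[0,0,0],0]
    - [[0,0,0],[0,0,0],0]
    - [[0,0,0],[0,0,0],0]
    - [[0,0,0],[0,0,0],0]
    - [[0,0,0],[0,0,0],0]
    - [[0,0,0],[0,0,0],0]
    - [[0,0,0],[0,0,0],0]
    - [[0,0,0],[0,0,0],0]
  grip_force: 45

```text
clock: 4.1
eef_pos: [585.5, -6.1, 63.4]
eef_rot: [-3.142, 0.0, 1.255]
wrist_force: [-0.0, 0.6, -1.0]
finger_gap: 13.4
```

Gripped, with a gap of 13.4 mm. Next: lift, and carry it over the −y gap at hover height.

apply_moves:
  series:
    - [[0,0,2],[0,0,0],0]
    - [[0,0,5],[0,0,0],0]
    - [[-0.5,-2,8],[0,0,0],0]
    - [[-2,-6,8],[0,0,0.005],0]
    - [[-3.5,-10.5,8],[0,0,0.005],0]
    - [[-5,-15,8],[0,0,0.005],0]
    - [[-6.5,-19.5,8],[0,0,0.005],0]
    - [[-8,-24,8],[0,0,0.005],0]
    - [[-8.7,-26,8],[0,0,0.005],0]
    - [[-8.7,-26,8],[0,0,0.005],0]

```text
clock: 5.35
eef_pos: [498.3, -266.7, 143.4]
eef_rot: [-3.141, -0.0, 1.258]
wrist_force: [0.8, 0.3, -0.7]
finger_gap: 13.9
```

Run:
```python
from meas import *
manip.camera('top');manip.camera('top')
im,d=manip.camera('scene'); save('s4',im[150:350,250:500]); np.savez('s4.npz',im=im,d=d)
s=manip.read_state(); print(s['clock'],s['eef_pos'],s['eef_rot'],s['wrist_force'],s['finger_gap'],abs(s['qd']).max())
T=wristT(s)
im,d=manip.camera('wrist'); save('w4',im); np.savez('w4.npz',im=im,d=d,T=T)
z=np.load('s4.npz')
run('wrist',im,d,T)
M=masks(im); G=cloud('wrist',im,d,T,M['green']); G=near(G,*s['eef_pos'][:2],80)
h,e=np.histogram(G[:,2],bins=range(60,180,5)); print(list(zip(e,h)))
for a,b in((103,117),(150,165)):
    Q=zsel(G,a,b)
    if len(Q)>9: print(a,np.median(Q[:,2]),rect(Q))
```

```text
5.5 [ 498.98778878 -264.96615443  143.39902977] [-3.14143253e+00 -2.41960065e-04  1.26104831e+00] [ 0.09176144 -0.6655618  -1.70819297] 13.70510799528159 0.006609195980225251
wrist rim 1738 33.6 (array([ 505.7, -225.9]), [(np.float32(120.8), -0.312), (np.float32(134.8), 1.259)])
wrist all 7574 4.3 (array([ 500. , -225.9]), [(np.float32(149.1), -0.316), (np.float32(138.2), 1.255)])
wrist carton 6540 34.0 (array([ 512.9, -213.7]), [(np.float32(109.0), -0.358), (np.float32(54.7), 1.213)]) [ 508.6 -211.4]
[(np.int64(60), np.int64(0)), (np.int64(65), np.int64(0)), (np.int64(70), np.int64(0)), (np.int64(75), np.int64(0)), (np.int64(80), np.int64(0)), (np.int64(85), np.int64(0)), (np.int64(90), np.int64(0)), (np.int64(95), np.int64(0)), (np.int64(100), np.int64(1)), (np.int64(105), np.int64(571)), (np.int64(110), np.int64(503)), (np.int64(115), np.int64(1)), (np.int64(120), np.int64(3)), (np.int64(125), np.int64(3)), (np.int64(130), np.int64(5)), (np.int64(135), np.int64(3)), (np.int64(140), np.int64(4)), (np.int64(145), np.int64(2)), (np.int64(150), np.int64(338)), (np.int64(155), np.int64(1495)), (np.int64(160), np.int64(0)), (np.int64(165), np.int64(0)), (np.int64(170), np.int64(0))]
103 109.94467659129316 (array([ 496.4, -264.9]), [(np.float32(84.9), -0.323), (np.float32(18.8), 1.247)])
150 155.7861831569688 (array([ 493.8, -263.8]), [(np.float32(39.1), -0.302), (np.float32(13.5), 1.269)])
```

View pics/w4.png

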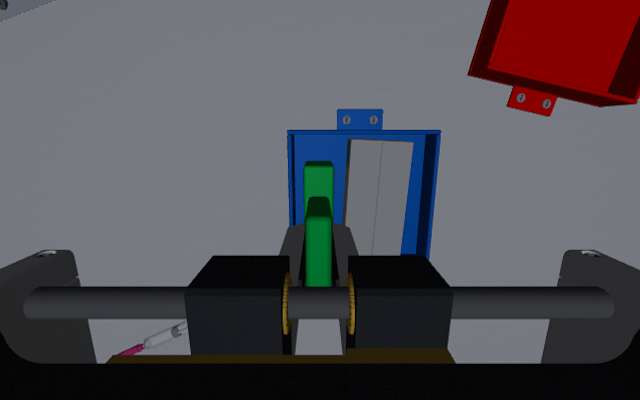

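View pics/s4.png

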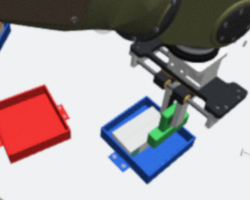

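The spacer hangs straight. Its block is at holder y≈−40 and its underside at z≈80, with at least 12 mm clear on each side of the gap. Lowering now.

apply_moves:
  series:
    - [[0,0,-1.5],[0,0,0],0]
    - [[0,0,-3],[0,0,0],0]
    - [[0,0,-4.5],[0,0,0],0]
    - [[0,0,-5.5],[0,0,0],0]
    - [[0,0,-6.3],[0,0,0],0]
    - [[0,0,-6.8],[0,0,0],0]
    - [[0,0,-7.1],[0,0,0],0]
    - [[0,0,-7.3],[0,0,0],0]
    - [[0,0,-7.5],[0,0,0],0]
    - [[0,0,-7.5],[0,0,0],0]

```text
clock: 6.8
eef_pos: [498.5, -266.1, 68.4]
eef_rot: [-3.142, 0.0, 1.26]
wrist_force: [-0.6, 0.4, -0.4]
finger_gap: 14.2
```

```bash
cat > chk.py <<'E'
from meas import *
import sys
t=sys.argv[1]
s=manip.read_state(); print(s['clock'],s['eef_pos'],s['eef_rot'],s['wrist_force'],s['moment'],s['finger_gap'],abs(s['qd']).max())
T=wristT(s)
im,d=manip.camera('wrist'); save('w'+t,im); np.savez('w%s.npz'%t,im=im,d=d,T=T)
M=masks(im); G=cloud('wrist',im,d,T,M['green']); G=near(G,*s['eef_pos'][:2],80)
hc=np.array([511,-227.8]); y=-.311; A=np.array([[np.cos(y),np.sin(y)],[-np.sin(y),np.cos(y)]])
for nm,Q in(('block',zsel(G,28,40)),('fin',zsel(G,72,86)),('carton',zsel(near(cloud('wrist',im,d,T,M['white']),511,-213,80),29,40))):
    if len(Q)>9:
        q=(Q[:,:2]-hc)@A.T; r=rect(np.c_[q]); print(nm,len(Q),'z',np.median(Q[:,2]).round(1),'holder-frame',r,'y range',np.percentile(q[:,1],[0.5,99.5]).round(1))
B=near(cloud('wrist',im,d,T,M['blue']),511,-228,110)
q=(B[:,:2]-hc)@A.T
R=q[(B[:,2]>31)&(B[:,2]<37)&(abs(q[:,0])<60)]
for sg in(-1,1):
    r=R[(sg*R[:,1]>55)]
    if len(r): print('rim side',sg,len(r),np.percentile(r[:,1],[2,50,98]).round(1))
F=B[(B[:,2]>1)&(B[:,2]<7)&(abs(q[:,0])<60)&(abs(q[:,1])<62)]; print('floor z',np.median(F[:,2]) if len(F) else None)
E
python3 chk.py 5
```

```text
6.8 [ 498.54575385 -266.07961999   68.4240352 ] [-3.14158885e+00  6.55997713e-06  1.25998088e+00] [-0.59024978  0.42610953 -0.36736908] [ 0.00233852 -0.02485495  0.05865044] 14.151020690419987 0.002893705043411832
block 1074 z 34.9 holder-frame (array([ -2.4, -40.7]), [(np.float32(19.2), -1.57), (np.float32(85.4), 0.001)]) y range [-50.2 -31.2]
fin 1852 z 80.8 holder-frame (array([ -5. , -40.8]), [(np.float32(13.6), -1.565), (np.float32(40.6), 0.006)]) y range [-47.5 -34. ]
carton 9217 z 34.0 holder-frame (array([-11. ,  26.8]), [(np.float32(82.3), -1.564), (np.float32(103.4), 0.007)]) y range [-13.1  42.5]
rim side -1 593 [-67.  -65.1 -63.3]
rim side 1 1053 [63.3 64.8 67.4]
floor z 3.982793060195121
```

View pics/w5.png

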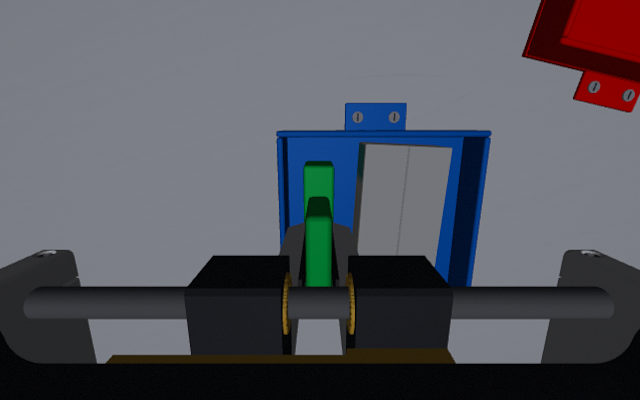

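The spacer is in the gap at holder y=−40.7 and aligned to 0.001 rad. Its underside is about 1 mm above the floor, so I'll feel for the floor in small steps.

apply_moves:
  series:
    - [[0,0,-0.03],[0,0,0],0]
    - [[0,0,-0.05],[0,0,0],0]
    - [[0,0,-0.07],[0,0,0],0]
    - [[0,0,-0.09],[0,0,0],0]
    - [[0,0,-0.1],[0,0,0],0]
    - [[0,0,-0.1],[0,0,0],0]
    - [[0,0,-0.1],[0,0,0],0]
    - [[0,0,-0.1],[0,0,0],0]
    - [[0,0,-0.1],[0,0,0],0]
    - [[0,0,-0.1],[0,0,0],0]

```text
clock: 8.1
eef_pos: [498.5, -266.1, 67.4]
eef_rot: [-3.142, 0.0, 1.26]
wrist_force: [0.0, -0.4, -1.7]
finger_gap: 13.8
```

```bash
python3 chk.py 6
```

```text
8.1 [ 498.54074606 -266.05856963   67.41800943] [-3.14152364e+00  3.92238323e-06  1.26002849e+00] [ 0.02402369 -0.44864432 -1.74358829] [-0.02452016 -0.01268323  0.02611047] 13.811130737417534 0.001730369828140581
block 1075 z 33.9 holder-frame (array([ -2.5, -40.7]), [(np.float32(19.1), -1.57), (np.float32(85.1), 0.001)]) y range [-50.2 -31.2]
fin 1859 z 79.8 holder-frame (array([ -5.5, -40.8]), [(np.float32(13.5), -1.561), (np.float32(40.0), 0.009)]) y range [-47.5 -33.9]
carton 9257 z 34.0 holder-frame (array([-15.3,  27. ]), [(np.float32(95.9), -0.006), (np.float32(81.7), 1.565)]) y range [-13.   42.5]
rim side -1 591 [-67.  -65.1 -63.3]
rim side 1 1059 [63.3 64.7 67.3]
floor z 3.965379480240017
```

apply_moves:
  series:
    - [[0,0,-0.01],[0,0,0],0]
    - [[0,0,-0.02],[0,0,0],0]
    - [[0,0,-0.03],[0,0,0],0]
    - [[0,0,-0.03],[0,0,0],0]
    - [[0,0,-0.04],[0,0,0],0]
    - [[0,0,-0.04],[0,0,0],0]
    - [[0,0,-0.05],[0,0,0],0]
    - [[0,0,-0.05],[0,0,0],0]
    - [[0,0,-0.05],[0,0,0],0]
    - [[0,0,-0.05],[0,0,0],0]

```text
clock: 9.4
eef_pos: [498.6, -266.1, 67.3]
eef_rot: [3.141, 0.0, 1.26]
wrist_force: [-3.1, 1.9, 7.4]
finger_gap: 13.6
```

```bash
python3 chk.py 7
```

```text
9.4 [ 498.59897439 -266.08736115   67.3175529 ] [3.14141099e+00 6.55320290e-05 1.25999319e+00] [-3.0542367   1.92435859  7.39063456] [ 0.38334505  0.57015319 -0.01000147] 13.581689267765267 0.0014400203603304623
block 1077 z 33.8 holder-frame (array([ -2.8, -40.7]), [(np.float32(19.2), -1.571), (np.float32(84.4), 0.0)]) y range [-50.2 -31.2]
fin 1859 z 79.7 holder-frame (array([ -5.3, -40.8]), [(np.float32(13.5), -1.563), (np.float32(39.8), 0.008)]) y range [-47.5 -33.9]
carton 9270 z 34.0 holder-frame (array([-14.8,  26.7]), [(np.float32(82.0), -1.57), (np.float32(96.3), 0.001)]) y range [-13.   42.5]
rim side -1 592 [-67.  -65.  -63.3]
rim side 1 1058 [63.3 64.8 67.3]
floor z 4.008474794663542
```

Floor contact is confirmed: Fz rose to +7 N and the block top is at 33.8. I'll ease the down-press slightly and push along holder +y (world 0.306, 0.952), 36 mm of the expected 39.

apply_moves:
  series:
    - [[0.06,0.19,0.02],[0,0,0],0]
    - [[0.18,0.57,0.02],[0,0,0],0]
    - [[0.31,0.95,0.02],[0,0,0],0]
    - [[0.43,1.33,0.02],[0,0,0],0]
    - [[0.55,1.71,0.02],[0,0,0],0]
    - [[0.67,2.09,0.02],[0,0,0],0]
    - [[0.8,2.48,0.02],[0,0,0],0]
    - [[0.92,2.86,0.02],[0,0,0],0]
    - [[1.04,3.24,0.02],[0,0,0],0]
    - [[1.1,3.43,0.02],[0,0,0],0]

```text
clock: 10.7
eef_pos: [509.7, -231.7, 67.3]
eef_rot: [3.141, 0.0, 1.26]
wrist_force: [-1.8, -4.5, 4.7]
finger_gap: 13.7
```

```bash
python3 chk.py 8
```

```text
10.7 [ 509.70749864 -231.66296402   67.30539508] [3.14124391e+00 3.17236429e-04 1.26020813e+00] [-1.75118577 -4.53171591  4.65794064] [-0.90095291  0.36558786 -0.03382765] 13.742214480570903 0.026311898976685646
block 1099 z 33.8 holder-frame (array([-2.8, -4.4]), [(np.float32(19.4), -1.567), (np.float32(84.4), 0.003)]) y range [-14.1   5.1]
fin 1852 z 79.7 holder-frame (array([-5.1, -4.6]), [(np.float32(13.7), -1.564), (np.float32(40.5), 0.007)]) y range [-11.4   2.2]
carton 8729 z 34.0 holder-frame (array([-22.9,  36.3]), [(np.float32(61.4), -1.569), (np.float32(80.2), 0.002)]) y range [ 5.8 60. ]
rim side -1 660 [-66.7 -64.7 -63.1]
rim side 1 757 [63.5 65.1 67.3]
floor z 3.959028951566765
```

View pics/w8.png

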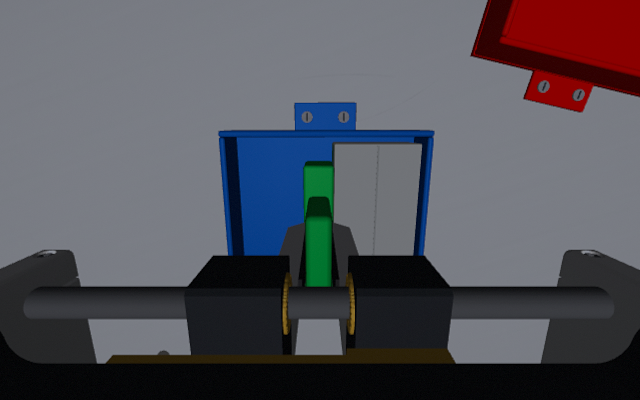

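The spacer is against the carton, which is now square, with about 3 mm left to the wall. Pushing on in small steps.

apply_moves:
  series:
    - [[0.02,0.06,0],[0,0,0],0]
    - [[0.04,0.12,0],[0,0,0],0]
    - [[0.06,0.18,0],[0,0,0],0]
    - [[0.07,0.22,0],[0,0,0],0]
    - [[0.08,0.26,0],[0,0,0],0]
    - [[0.09,0.29,0],[0,0,0],0]
    - [[0.1,0.31,0],[0,0,0],0]
    - [[0.105,0.33,0],[0,0,0],0]
    - [[0.11,0.34,0],[0,0,0],0]
    - [[0.11,0.34,0],[0,0,0],0]

```text
clock: 12.0
eef_pos: [510.7, -228.6, 67.3]
eef_rot: [3.141, 0.001, 1.26]
wrist_force: [-2.9, -4.8, 5.6]
finger_gap: 13.8
```

```bash
python3 chk.py 9
```

```text
12.0 [ 510.68822763 -228.55267402   67.29748033] [3.14126774e+00 5.21683233e-04 1.26001208e+00] [-2.85032494 -4.83427067  5.57971356] [-0.9720933   0.37663583  0.07056945] 13.796018045500182 0.002147423897906752
block 1095 z 33.8 holder-frame (array([-2.5, -1.2]), [(np.float32(19.4), -1.567), (np.float32(84.9), 0.004)]) y range [-10.8   8.4]
fin 1848 z 79.7 holder-frame (array([-5.5, -1.3]), [(np.float32(13.7), -1.567), (np.float32(39.3), 0.004)]) y range [-8.1  5.5]
carton 8722 z 34.0 holder-frame (array([-22.8,  38.1]), [(np.float32(58.5), -1.568), (np.float32(80.2), 0.003)]) y range [ 9.  63.2]
rim side -1 662 [-66.8 -64.7 -63.1]
rim side 1 646 [63.8 65.3 67.3]
floor z 3.9701317118537816
```

The carton face is practically at the wall (63.2 against 63.5). Next I'll build up the pressing force.

apply_moves:
  series:
    - [[0.003,0.01,0],[0,0,0],0]
    - [[0.006,0.02,0],[0,0,0],0]
    - [[0.009,0.03,0],[0,0,0],0]
    - [[0.012,0.04,0],[0,0,0],0]
    - [[0.015,0.05,0],[0,0,0],0]
    - [[0.018,0.06,0],[0,0,0],0]
    - [[0.021,0.07,0],[0,0,0],0]
    - [[0.025,0.08,0],[0,0,0],0]
    - [[0.025,0.08,0],[0,0,0],0]
    - [[0.025,0.08,0],[0,0,0],0]

```text
clock: 13.3
eef_pos: [510.8, -228.4, 67.3]
eef_rot: [3.141, 0.002, 1.26]
wrist_force: [-3.8, -11.0, 4.6]
finger_gap: 13.9
```

```bash
python3 chk.py 10
```

```text
13.3 [ 510.80167386 -228.44302149   67.33815125] [3.14096071e+00 1.59464911e-03 1.25996045e+00] [ -3.75232889 -10.97794489   4.55220856] [-2.05092697  0.65300873  0.11226884] 13.901099634050421 0.0013830535514281232
block 1092 z 33.8 holder-frame (array([-2.6, -1.1]), [(np.float32(19.5), -1.566), (np.float32(84.7), 0.005)]) y range [-10.9   8.4]
fin 1846 z 79.7 holder-frame (array([-5.3, -1.2]), [(np.float32(13.6), -1.562), (np.float32(39.5), 0.008)]) y range [-8.   5.6]
carton 8718 z 34.0 holder-frame (array([-22.9,  38.3]), [(np.float32(58.5), -1.561), (np.float32(80.8), 0.01)]) y range [ 9.1 63.2]
rim side -1 653 [-66.8 -64.7 -63.1]
rim side 1 650 [63.8 65.4 67.3]
floor z 3.9890932604309057
```

The spacer has stopped advancing and the force is rising to about 11 N, so the carton is against the wall. Adding about 1 mm of command for a firm press.

apply_moves:
  series:
    - [[0.005,0.015,0],[0,0,0],0]
    - [[0.01,0.03,0],[0,0,0],0]
    - [[0.015,0.045,0],[0,0,0],0]
    - [[0.02,0.06,0],[0,0,0],0]
    - [[0.025,0.075,0],[0,0,0],0]
    - [[0.03,0.09,0],[0,0,0],0]
    - [[0.03,0.1,0],[0,0,0],0]
    - [[0.03,0.1,0],[0,0,0],0]
    - [[0.03,0.1,0],[0,0,0],0]
    - [[0.03,0.1,0],[0,0,0],0]

```text
clock: 14.6
eef_pos: [510.8, -228.3, 67.3]
eef_rot: [3.141, 0.003, 1.26]
wrist_force: [-4.7, -15.9, 4.6]
finger_gap: 13.9
```

```bash
python3 chk.py 11
python3 - <<'E'
from meas import *
im,d=manip.camera('scene'); save('s11',cv2.resize(im[200:340,300:500],None,fx=4,fy=4,interpolation=cv2.INTER_CUBIC)); np.savez('s11.npz',im=im,d=d)
E
```

```text
14.6 [ 510.83731277 -228.33887215   67.34091589] [3.14085443e+00 3.07473606e-03 1.25986734e+00] [ -4.72762725 -15.94258695   4.57862434] [-3.45437567  1.10365366  0.08638774] 13.939658631208975 0.0008282689034747847
block 1086 z 33.9 holder-frame (array([-26. ,  -1.3]), [(np.float32(37.7), -0.0), (np.float32(19.5), 1.571)]) y range [-10.9   8.4]
fin 1841 z 79.8 holder-frame (array([-5.3, -1.1]), [(np.float32(13.5), -1.563), (np.float32(39.6), 0.007)]) y range [-7.8  5.7]
carton 8724 z 34.0 holder-frame (array([-22.9,  38.2]), [(np.float32(58.1), -1.563), (np.float32(80.8), 0.008)]) y range [ 9.1 63.2]
rim side -1 659 [-66.8 -64.8 -63.2]
rim side 1 648 [63.7 65.4 67.3]
floor z 3.9786230583448514
```

View pics/w11.png

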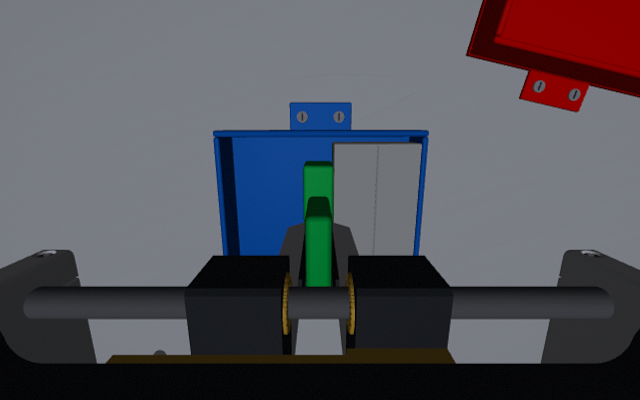

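View pics/s11.png

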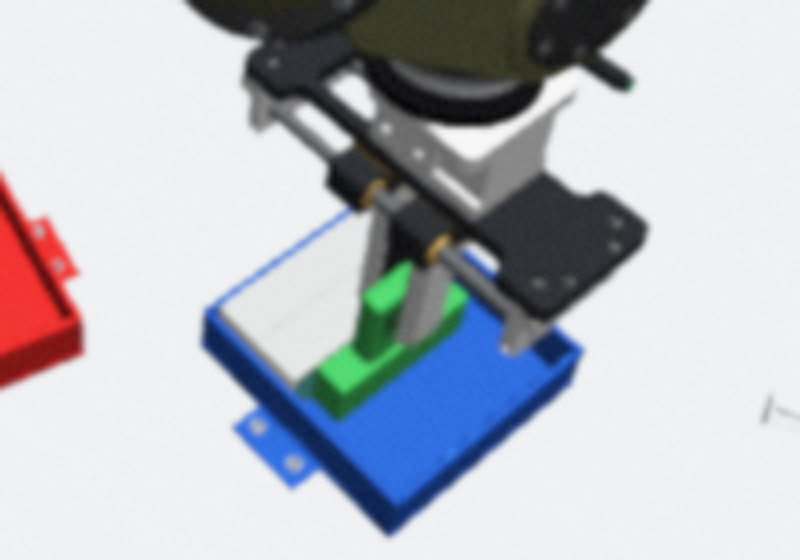

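Run:
```python
from meas import *
hc=np.array([511,-227.8]); y=-.311; A=np.array([[np.cos(y),np.sin(y)],[-np.sin(y),np.cos(y)]])
z=np.load('w11.npz'); im,d,T=z['im'],z['d'],z['T']; M=masks(im)
W=zsel(near(cloud('wrist',im,d,T,M['white']),511,-213,80),32,36); B=zsel(near(cloud('wrist',im,d,T,M['blue']),511,-228,110),32,36)
G=zsel(near(cloud('wrist',im,d,T,M['green']),511,-228,80),32,36)
q=lambda P:(P[:,:2]-hc)@A.T
w,b,g=q(W),q(B),q(G)
rows=[]
for x in range(-56,14,5):
    s=lambda p:p[abs(p[:,0]-x)<2.5]
    ww,bb,gg=s(w),s(b),s(g); bb=bb[bb[:,1]>58]
    if len(ww)<5 or len(bb)<3: continue
    rows.append((x,ww[:,1].min(),ww[:,1].max(),bb[:,1].min(),bb[:,1].max(),gg[:,1].max() if len(gg) else np.nan))
r=np.array(rows); print(r.round(1))
for k in(1,2,3,4): print('slope',k,np.polyfit(r[:,0],r[:,k],1).round(4))
```

```text
[[-56.    8.8  63.8  63.9  67.5   nan]
 [-51.    8.9  63.3  63.3  67.1   nan]
 [-46.    8.9  63.6  63.6  67.6   7.7]
 [-41.    9.   63.5  63.8  67.3   8.5]
 [-36.    9.   63.6  63.5  67.2   8.5]
 [-31.    9.1  63.5  63.4  67.6   7.8]
 [-26.    9.1  63.3  63.9  67.4   7.9]
 [-21.    9.2  63.7  63.5  67.1   7.9]
 [-16.    9.2  63.5  63.8  67.6   8. ]
 [-11.    9.3  63.7  63.7  67.4   8. ]
 [ -6.    9.3  63.7  63.5  67.1 -10.6]
 [ -1.   20.1  63.4  63.7  67.6   nan]
 [  4.   21.6  63.3  63.7  67.1   nan]
 [  9.   23.6  63.2  63.9  67.1   nan]]
slope 1 [ 0.192  16.3037]
slope 2 [-2.70000e-03  6.34393e+01]
slope 3 [1.90000e-03 6.37049e+01]
slope 4 [-2.50000e-03  6.72771e+01]
```

The checks support a flush, square carton:
- Its far edge follows the wall's inner face within 0.3 mm along its visible length.
- The push is about 16.6 N.
- The yaw moment is only about 0.09 N m, so the load is carried centrally and not on one corner.

I'll do a last steadiness check and hand in.

Run:
```python
from meas import *
for i in range(4): im,d=manip.camera('top')
save('top12',im)
s=manip.read_state(); print(s['clock'],s['eef_pos'].round(2),s['wrist_force'].round(1),s['moment'].round(2),s['finger_gap'])
F=s['wrist_force']; 
if -(F[0]*.306+F[1]*.952)>12 and 13<s['finger_gap']<15: print('sign',manip.sign_off())
```

```text
14.9 [ 510.85 -228.32   67.37] [ -5.7 -16.3   4.1] [-3.42  1.14  0.1 ] 13.733372930136143
the job is handed in; nothing more can be done
sign None
```

View pics/top12.png

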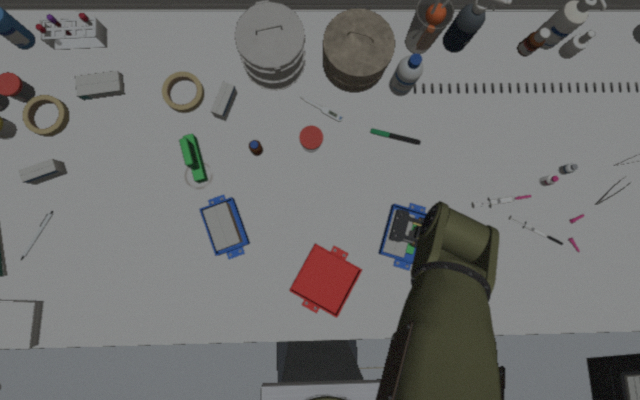

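I picked up the small green spacer by its fin and lowered it to the holder's floor in the wider gap, on the holder's −y side. I then pushed the teal-ended carton against the +y wall and handed in at 14.9 s, still gripping and pressing.

**Last checks**
- **Floor contact:** the block top is at z = 33.8–33.9 mm, with an upward reaction of about 4–5 N.
- **Carton against the wall:** its far edge follows the wall's inner face within about 0.3 mm (up to 0.7 mm at one end) along the visible half of its length. The spacer stopped advancing while the force kept rising.
- **Pressing force:** about 17 N along the push, steady, with the grip set to 45 N. The yaw moment of about 0.1 N m means the load is central.
- **Other things:** in the last top view the cup, vial, marker, narrow holder and the look-alikes stand where they did at the start.

**What disagreed or was not resolved**
- The carton's near edge showed a slope of about 0.01 rad against the wall. That is within one pixel, and the far edge does not show it.
- The other half of the carton was hidden by the gripper in the wrist view.

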